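# Seat the dough paddle in the mixer drive and keep it pressed home

### The job

Take the flat dough paddle out of the wooden rack by its square hub, turn it until the cross-shaped splines of its stem mesh with the cross-shaped drive socket on top of the mixer base, and slide it down fully home, so that its collar sits on the rim of the socket. A spring ejector in the socket pushes it back up, so finish while still gripping the hub and pressing the paddle fully home. Leave the whisk in the rack, and leave the bowl, jar and cutter ring where they are.

Things in the scene. Friction and masses are not known exactly. Their poses are not given: they have to be found in the camera images.
- paddle_hub (a point): Flat dough paddle, bare aluminium, loose, 0.2 to 0.4 kg, upright, stem down, in either hole of the rack. Point: grip centre of its hub, on the axis. z up, x along its blades. Hub: square bar 30 mm (x) by 26 mm (y, the flats to grip), its top 26 mm above this point, its foot 46 mm below, on a round collar 42 mm wide, 6 mm thick.
- paddle_seat (a point): Same paddle, same axes: centre of the collar's underside, 52 mm below the hub point. Below it the splined stem, 26 mm long: a cross of two plates, each 30 mm across and 6 mm thick, one along x (in line with the blades), one along y, lower edges rounded (3 mm radius). The cross looks the same every quarter turn.
- paddle: Same paddle as a whole: origin at the lower end of the stem, 78 mm below the hub point, same axes. Two flat open blades, 6 mm thick, reach from the hub along x and -x to 51 mm from the axis, 8 to 46 mm above the collar's underside.
- socket_mouth (a point): Drive socket in the top of the white mixer base: steel rotor 48 mm wide with a cross-shaped opening facing up. Point: centre of the opening at the rim, 112 mm above the work surface, 2 mm above the deck; z up, x and y along the two slots, each 8.4 mm wide, 32.4 mm end to end, 40 mm deep. It starts at any angle and turns about z only against stiff gear drag (0.3 N m).
- ejector (a joint): Black spring plunger in the socket, in m: 0 at rest, its top 16 mm below the rim; grows as it is pushed down, to 0.010 when the paddle is fully home. Pushes back with 3.6 N at 0 and 9.6 N at 0.010, enough to lift a paddle that is let go.
- mixer: White mixer base, 210 mm square and 110 mm tall, fixed to the work surface, origin at the centre of its underside, turned by up to about 0.5 rad.
- rack: Wooden attachment rack, fixed block 85 mm (x) by 230 mm (y) by 45 mm tall, origin at the centre of its underside; two round holes 34 mm wide and 32 mm deep at y = -70 and +70 mm, the collars of the attachments rest on its top.
- whisk_mid (a point): Balloon whisk with the same stem and collar, standing in the other hole of the rack, to be left there; point on its axis, 52 mm above its collar's underside. Wire balloon 52 mm wide, top 106 mm above the collar's underside.
- bowl: Steel mixing bowl, 170 mm wide and 80 mm tall, beyond the work, to be left alone; origin at the centre of its underside.
- jar: Glass jar with a steel cap, 72 mm wide and 110 mm tall, to be left alone; origin at the centre of its underside.
- cutter: Round steel cookie cutter ring, 70 mm wide and 35 mm tall, to be left alone; origin at the centre of its underside.
Not all that is in view belongs to the job. Leave any orange or red look-alike of the paddle alone.

How it is judged:
By the outcome, as a careful person would: the job done as asked, in the order asked, and still so for the second after the job is handed in, while the arm keeps its last pose, push and grip.
It also fails if it takes over 42 s, if anything falls off the work surface, if the arm or the gripper's body presses on something with over 40 N, if the wrist force passes 120 N, or if a joint passes its speed limit or range.

### The arm

A 7-joint arm with a two-finger parallel gripper is mounted at the origin on the work surface. World frame = base frame: x ahead of the robot, y to its left, z up, the work surface at z = 0. Lengths are in m, angles in rad, forces in N, time in s.
With the tool pointing down it reaches from about 0.35 to 0.9 m from the base axis. Payload 7.2 kg.
Tool frame: the origin (TCP) lies between the finger pads; the fingertips stand 19 mm ahead of it and the grasp point (between the pads) is the TCP; z points along the fingers, y is the direction in which the jaws open and shut (so a half turn about z gives the same grasp; the last joint's range is limited). The gripper opens to 85 mm and grips with 20 to 120 N. Pads are 22 mm wide; open, the fingers measure 114 mm over their backs; the gripper's body (76 mm by 85 mm) begins 54 mm behind the grasp point. The pads swing forward as they close: fully open they stand 13 mm farther back than shut.
Start: joints at [1.078, 0.411, -0.013, 1.596, 0.006, 1.134, -0.082], TCP at [0.258, -0.569, 0.25] pointing down, gripper open.
Joint ranges: [-2.95, 2.95], [-0.29, 1.99], [-1.47, 1.44], [0.14, 2.54], [-1.03, 4.17], [0.13, 1.85], [-2.86, 2.86]. Speed limits (rad/s): [2.39, 2.39, 3.01, 3.01, 3.14, 3.14, 3.14].

### API

Orientations are given as a rotation vector (axis times angle).
In Python, from cell import * gives the robot as it stands.
- The arm moves only by the shell command python3 -m handwheel 'ROWS' [FORCE]. ROWS is JSON, a list of rows, each a list of 7 numbers: the shift along the tool's x, y, z in m, then the turn, a rotation vector about the tool's x, y, z in rad, then the closure, from -1 (fully open) to 1 (shut). A call has 1 to 20 rows; each row is the pose to reach, as a shift and turn from the pose measured when the call began, along the tool's axes at that moment; what a row does not reach only later rows make up. A row lasts 1/10 s, in which the tool goes at most 50 mm and 8.59 degrees, less where a joint would pass 70% of its speed; a pose out of reach is approached as far as the arm can. A call with a gripper value outside its range is refused whole. The fingers move at their own pace and stop on an object; FORCE is the grip in N (left out, the last holds). Time passes only in rows, so rows that repeat a pose let the fingers close. It gives the time, the measured TCP pose, the force and the opening at its end, in the units of the state.
- read_state(): the state, without advancing time (a new reading comes with each control period).
- read_camera(name): name is "scene" or "top" or "wrist"; returns a dict with "color" (420x560x3 uint8, blue, green, red), "z_map" (420x560 float32, m along the optical axis (not along the pixel's ray), 0 where there is no reading), "fx", "fy", "cx", "cy" (pixels), "camera_from_world" (4x4, takes a point from world to camera coordinates). Camera axes: x right, y down, z forward; pixel columns grow to the right and rows downward; lengths in m; the calibration is good to about 2 mm. The wrist camera is an equidistant fisheye: a pixel r from the principal point sees the ray r / f radians off the axis. A picture is of the moment at which its call begins.
- close_job(): hands the job in, once; it reports no verdict.
The state is a dict: "clock": time; "q": joint angles; "qvel": joint speeds; "effort": joint torques, N m; "tool_pos": TCP position; "tool_rot": TCP orientation; "force": force on the tool from outside, world axes, zero at the start; "ft_torque": the same for the moment, N m; "grip_width": finger opening in m.
Only numpy, scipy, OpenCV 4.12 (cv2) and the standard library are available. Lean on these libraries where they do the work, as an engineer would, in place of code of your own. Each camera call takes 0.05 s, during which the arm holds its last target.

## Working session

There is one attempt and no reset: what is moved stays moved. The work goes in short steps, Python scripts to look and compute and a shell command to move; the robot and the scene stay as the last step left them, time stands still between calls to the robot, and variables do not carry over. Pictures are saved under pics/ and viewed, and the job is handed in when it is done.

```bash
mkdir -p pics
cat > h.py <<'E'
from cell import *
import numpy as np, cv2
from scipy.spatial.transform import Rotation as R
def snap(n,f):
    c=read_camera(n); cv2.imwrite(f'pics/{f}.png',c['color']); np.savez(f'pics/{f}.npz',**c); return c
def cloud(c):
    z=c['z_map']; v,u=np.mgrid[0:z.shape[0],0:z.shape[1]]
    P=np.stack([(u-c['cx'])/c['fx']*z,(v-c['cy'])/c['fy']*z,z,np.ones_like(z)],-1)
    W=P@np.linalg.inv(c['camera_from_world']).T
    W=W[...,:3]; W[z==0]=np.nan; return W
def proj(c,p):
    q=c['camera_from_world']@np.r_[p,1]; return q[0]/q[2]*c['fx']+c['cx'],q[1]/q[2]*c['fy']+c['cy']
E
python3 - <<'E'
from h import *
s=read_state(); print({k:np.round(v,3) for k,v in s.items()})
for n in ['scene','top','wrist']:
    c=snap(n,n+'0'); print(n,c['fx'],c['cx'],c['cy']); print(np.round(np.linalg.inv(c['camera_from_world']),3))
E
```

```text
{'clock': np.float64(0.0), 'q': array([ 1.078,  0.412, -0.013,  1.597,  0.006,  1.134, -0.082]), 'qvel': array([-0.   , -0.   ,  0.001, -0.   ,  0.   , -0.001, -0.001]), 'effort': array([-0.0000e+00, -6.0062e+01,  6.8200e-01, -2.9941e+01,  1.4000e-02,
        1.1000e-02, -0.0000e+00]), 'tool_pos': array([ 0.257, -0.569,  0.249]), 'tool_rot': array([-3.07e+00, -6.62e-01,  1.00e-03]), 'force': array([ 0.637,  0.592, -0.525]), 'ft_torque': array([ 0.041, -0.008,  0.091]), 'grip_width': np.float64(0.086)}
scene 426.93070228498 281.7578972864145 210.52673624365056
[[ 0.413  0.753 -0.512  1.089]
 [ 0.911 -0.347  0.224 -0.246]
 [-0.009 -0.559 -0.829  1.016]
 [ 0.     0.     0.     1.   ]]
top 394.5253772023567 280.99593229382907 210.6850413316302
[[-1.500e-02 -9.980e-01  5.700e-02  4.670e-01]
 [-1.000e+00  1.400e-02 -1.100e-02 -1.000e-03]
 [ 1.000e-02 -5.700e-02 -9.980e-01  1.327e+00]
 [ 0.000e+00  0.000e+00  0.000e+00  1.000e+00]]
wrist 325.19226210127806 274.40429087801886 206.7573602575787
[[ 0.413 -0.866 -0.282  0.329]
 [-0.911 -0.393 -0.127 -0.537]
 [-0.001  0.309 -0.951  0.373]
 [ 0.     0.     0.     1.   ]]
```

View pics/scene0.png

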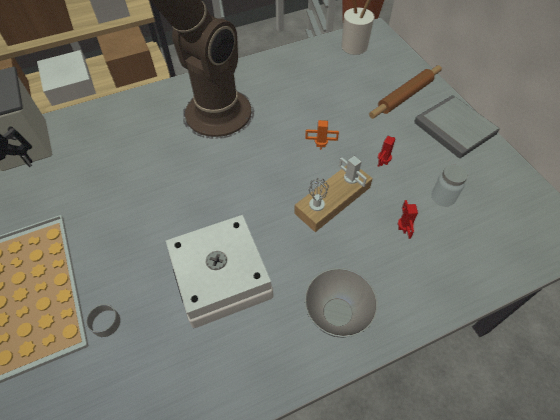

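View pics/top0.png

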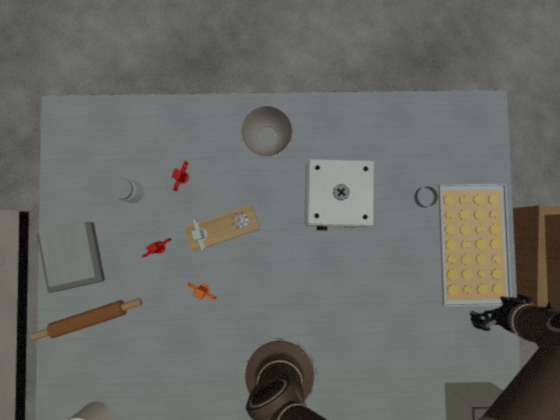

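View pics/wrist0.png

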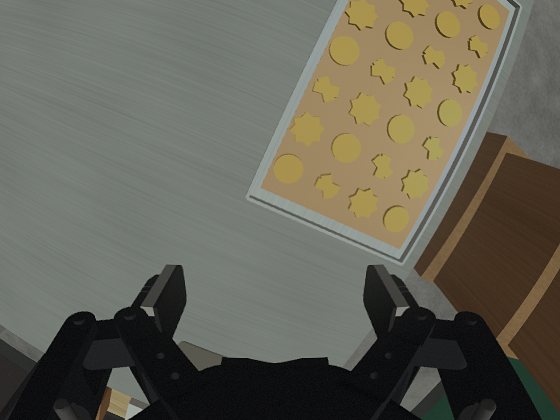

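Candidates for the paddle are:
- the grey one in the rack, scene (352,170) / top (198,235)
- an orange look-alike, scene (322,134) / top (202,291)
- red look-alikes, scene (387,150) and (407,218) / top (156,247) and (181,176)
- the whisk, in the other hole, scene (317,195) / top (241,220)

I choose the bare grey one in the rack. Next I'll check it in a close crop and measure it.

Run:
```python
from h import *
T=dict(np.load('pics/top0.npz'));S=dict(np.load('pics/scene0.npz'))
a=cv2.resize(T['color'][195:265,165:265],(400,280),interpolation=2)
b=cv2.resize(S['color'][145:235,285:385],(400,360),interpolation=2)
d=cv2.resize(T['color'][150:240,295:385],(360,360),interpolation=2)
e=cv2.resize(S['color'][240:280,190:240],(400,320),interpolation=2)
o=np.zeros((600,800,3),np.uint8); 
o[:280,:400]=a; o[:320,400:]=e; o[280:600,:400]=b[:320]; o[320:600,400:760]=d[40:320]
cv2.imwrite('pics/crop0.png',o)
for n,c in(('top',T),('scene',S)):
    W=cloud(c)
    # rack top
    u=(W[...,2]>.035)&(W[...,2]<.055)&(abs(W[...,0]-.42)<.12)&(abs(W[...,1]-.17)<.2)
    if n=='top':u&=(W[...,0]>.33)
    p=W[u]; print(n,'rack n',len(p),np.nanmin(p,0),np.nanmax(p,0))
    r=cv2.minAreaRect(p[:,:2].astype(np.float32)*1000); print(r)
    h=(W[...,2]>.105)&(W[...,2]<.13)&(abs(W[...,0]-.42)<.15)&(abs(W[...,1]-.2)<.12)
    p=W[h]; print('hubtop',len(p),p.mean(0) if len(p) else 0, cv2.minAreaRect(p[:,:2].astype(np.float32)*1000) if len(p) else 0, np.median(p[:,2]))
    h=(W[...,2]>.103)&(W[...,2]<.12)&(abs(W[...,0]-.55)<.2)&(abs(W[...,1]+.2)<.17)
    p=W[h]; print('mixer',len(p),np.median(p,0), cv2.minAreaRect(p[:,:2].astype(np.float32)*1000))
for uv in [(198,235),(241,220),(341,191)]: print(uv,cloud(T)[uv[1],uv[0]])
for uv in [(353,163),(216,260)]: print(uv,cloud(S)[uv[1],uv[0]])
```

```text
top rack n 1476 [0.41408439 0.06050944 0.03589738] [0.53863877 0.36918236 0.05486548]
((476.6014099121094, 219.831298828125), (85.83657836914062, 310.65496826171875), 18.37599754333496)
hubtop 113 [0.45373742 0.23455702 0.11971841] ((430.89892578125, 214.7555694580078), (128.37490844726562, 293.933349609375), 56.39645004272461) 0.12122490480321657
mixer 4048 [ 0.59174527 -0.19881531  0.11015707] ((593.901123046875, -198.70742797851562), (200.06875610351562, 201.85418701171875), 88.3000717163086)
scene rack n 1569 [0.30021901 0.05618766 0.03506305] [0.53988706 0.36975112 0.05498605]
((449.8443298339844, 198.75119018554688), (192.10177612304688, 307.94952392578125), 36.687923431396484)
hubtop 172 [0.47631049 0.20884996 0.11736962] ((435.66961669921875, 211.1158447265625), (128.01136779785156, 286.3238830566406), 54.874603271484375) 0.11902399461689028
mixer 6320 [ 0.60140421 -0.20569992  0.10842022] ((591.6693115234375, -201.99398803710938), (200.11090087890625, 202.78753662109375), 87.63661193847656)
(198, 235) [0.46544    0.23998614 0.12083801]
(241, 220) [0.50823187 0.1062049  0.14901181]
(341, 191) [ 0.59641476 -0.20321465  0.09698902]
(353, 163) [0.47413524 0.23736287 0.12005922]
(216, 260) [ 0.58425732 -0.20129035  0.0944892 ]
```

View pics/crop0.png

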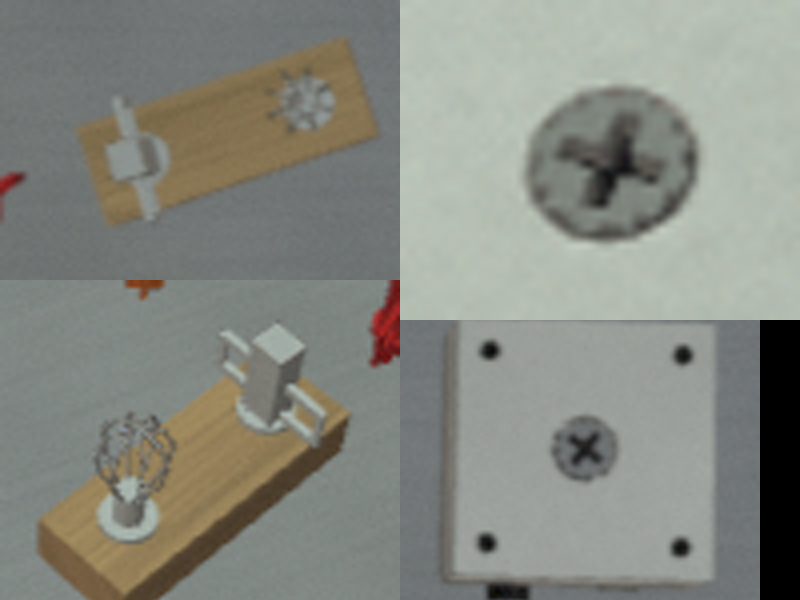

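The crop shows the bare aluminium paddle in the rack, with its blades upright and across the rack, and the whisk in the other hole. The socket cross sits about 45° to the top image. The measured heights fit the description: hub top 0.121 against 0.123, deck 0.110. I'll move above the paddle.

```bash
cat >> h.py <<'E'
def rel(pos,yaw_y):
    "target TCP pos, tool y world angle(deg), tool down -> shift, turn in tool axes"
    s=read_state(); Rm=R.from_rotvec(s['tool_rot'])
    a=np.radians(yaw_y); y=np.array([np.cos(a),np.sin(a),0]); z=np.array([0,0,-1.]); x=np.cross(y,z)
    Rt=R.from_matrix(np.stack([x,y,z],1))
    M=Rm.as_matrix(); print('now',np.round(s['tool_pos'],4),'tooly',np.degrees(np.arctan2(M[1,1],M[0,1])).round(2),'tilt',np.round(M[:2,2],4),'F',np.round(s['force'],1),np.round(s['ft_torque'],2),'w',s['grip_width'],'t',s['clock'],'q7',s['q'][6])
    print('shift',np.round(M.T@(np.array(pos)-s['tool_pos']),4),'turn',np.round((Rm.inv()*Rt).as_rotvec(),4))
E
python3 - <<'E'
from h import *
rel([.455,.235,.25],-74.5)
E
```

```text
now [ 0.2574 -0.5691  0.2497] tooly -65.66 tilt [-0.0006  0.0011] F [ 0.1  0.4 -0.1] [0.05 0.01 0.06] w 0.08515655157342127 t 0.15 q7 -0.082219893756636
shift [ 5.115e-01 -6.512e-01  4.000e-04] turn [-0.0012  0.0002  0.1543]
```

```bash
python3 -m handwheel '[[0.03,-0.038,0,0,0,0.01,-1],[0.06,-0.077,0,0,0,0.02,-1],[0.09,-0.115,0,0,0,0.03,-1],[0.12,-0.153,0,0,0,0.04,-1],[0.15,-0.191,0,0,0,0.05,-1],[0.18,-0.23,0,0,0,0.06,-1],[0.21,-0.268,0,0,0,0.07,-1],[0.24,-0.306,0,0,0,0.08,-1],[0.27,-0.344,0,0,0,0.09,-1],[0.3,-0.383,0,0,0,0.1,-1],[0.33,-0.421,0,0,0,0.11,-1],[0.36,-0.459,0,0,0,0.12,-1],[0.39,-0.497,0,0,0,0.13,-1],[0.42,-0.535,0,0,0,0.14,-1],[0.45,-0.573,0,0,0,0.15,-1],[0.48,-0.611,0,0,0,0.154,-1],[0.511,-0.651,0,0,0,0.154,-1],[0.511,-0.651,0,0,0,0.154,-1],[0.511,-0.651,0,0,0,0.154,-1],[0.511,-0.651,0,0,0,0.154,-1]]'
python3 - <<'E'
from h import *
rel([.455,.235,.25],-74.5)
c=snap('wrist','w1')
E
```

```text
clock: 2.15
tool_pos: [0.4545, 0.2335, 0.25]
tool_rot: [-3.113, -0.423, 0.002]
force: [-0.3, 0.4, 0.8]
grip_width: 0.0854
now [0.4545 0.2335 0.25  ] tooly -74.53 tilt [-0.0014 -0.    ] F [-0.3  0.4  0.8] [ 0.04  0.   -0.03] w 0.08536445448697365 t 2.15 q7 -2.0581558334564556
shift [ 0.0009 -0.0013 -0.    ] turn [-0.0004  0.0013 -0.0005]
```

View pics/w1.png

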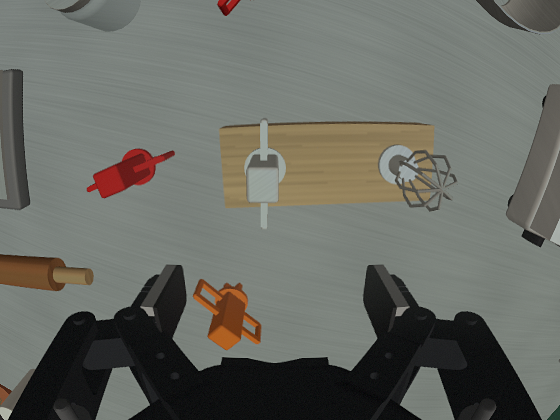

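The wrist view shows the paddle hub top at (262,185), blades nearly aligned with tool x, the whisk at (430,185) and the orange decoy at (228,315). Next I'll measure the hub top and blades from the wrist depth.

```bash
cat >> h.py <<'E'
def wcloud(c):
    z=c['z_map']; v,u=np.mgrid[0:z.shape[0],0:z.shape[1]]
    dx=u-c['cx']; dy=v-c['cy']; r=np.hypot(dx,dy)+1e-9; t=r/c['fx']
    k=np.tan(np.minimum(t,1.4))/r
    P=np.stack([dx*k*z,dy*k*z,z,np.ones_like(z)],-1)
    W=(P@np.linalg.inv(c['camera_from_world']).T)[...,:3]; W[z==0]=np.nan; return W
def wproj(c,p):
    q=c['camera_from_world']@np.r_[p,1]; n=np.hypot(q[0],q[1]); t=np.arctan2(n,q[2])
    return q[0]/n*t*c['fx']+c['cx'],q[1]/n*t*c['fy']+c['cy']
E
python3 - <<'E'
from h import *
c=dict(np.load('pics/w1.npz')); W=wcloud(c)
v,u=np.mgrid[0:420,0:560]
reg=(u>225)&(u<300)&(v>110)&(v<240)
for lo,hi in((.040,.056),(.075,.098),(.117,.13)):
    m=reg&(W[...,2]>lo)&(W[...,2]<hi); p=W[m]
    print(lo,len(p),p.mean(0),p[:,2].std(),cv2.minAreaRect(p[:,:2].astype(np.float32)*1000))
# blades top: points with z~.085-.095
m=reg&(W[...,2]>.083)&(W[...,2]<.097)&((v<150)|(v>204)); p=W[m][:,:2]
print('blade',len(p),p.min(0),p.max(0),p.mean(0)); d=np.linalg.svd(p-p.mean(0))[2][0]; print(np.degrees(np.arctan2(d[1],d[0])))
for s in (v<150),(v>204):
    print(W[m&s].mean(0),np.median(W[m&s],0))
cv2.imwrite('pics/w1c.png',cv2.resize(c['color'][110:240,215:305],None,fx=4.5,fy=4.5,interpolation=2))
E
```

```text
0.04 4217 [0.46982709 0.25018077 0.04556933] 0.0018210130899752944 ((464.98309326171875, 250.141845703125), (87.0758056640625, 78.0938949584961), 16.48162841796875)
0.075 545 [0.4749404  0.24888015 0.08977184] 0.003197883099589662 ((467.5406799316406, 244.6653594970703), (99.9002456665039, 24.601287841796875), 24.093704223632812)
0.117 1185 [0.4671653  0.24665544 0.12264997] 0.0011406573218292486 ((466.3589782714844, 246.82571411132812), (30.246883392333984, 25.878662109375), 15.624887466430664)
blade 356 [0.41772987 0.23138682] [0.51558484 0.26249107] [0.47311963 0.24861185]
-164.6479614989865
[0.50241866 0.25666024 0.09045445] [0.50232834 0.25670582 0.09051007]
[0.42947841 0.23662367 0.09058123] [0.42950144 0.23664496 0.09059164]
```

View pics/w1c.png

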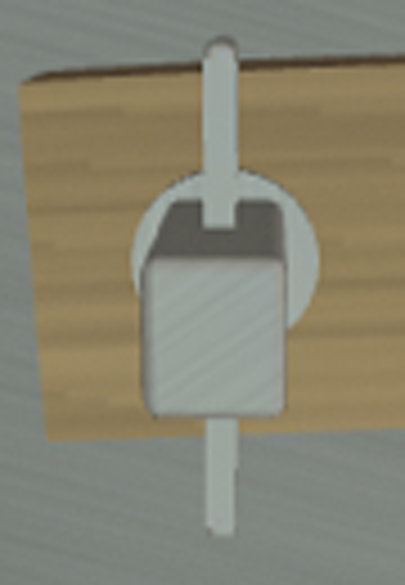

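Run:
```python
from h import *
for n,f in(('top',cloud),('scene',cloud)):
    c=dict(np.load(f'pics/{n}0.npz')); W=f(c)
    m=(W[...,2]>.112)&(W[...,2]<.13)&(abs(W[...,0]-.467)<.03)&(abs(W[...,1]-.242)<.03); p=W[m]
    print(n,len(p),p.mean(0),cv2.minAreaRect(p[:,:2].astype(np.float32)*1000)); print(proj(c,[.4665,.2467,.123]))
rel([.4662,.2455,.097],-74.5)
```

```text
top 86 [0.46799238 0.24715061 0.12202492] ((468.2122497558594, 247.90048217773438), (29.564388275146484, 25.532712936401367), 12.958084106445312)
(np.float64(195.64316710397347), np.float64(234.68726561766022))
scene 100 [0.46982755 0.24274223 0.11955798] ((467.6364440917969, 244.13946533203125), (30.36612892150879, 27.847013473510742), 10.99796199798584)
(np.float64(354.7247149115453), np.float64(159.26375097611776))
now [0.4547 0.2331 0.2502] tooly -74.58 tilt [-0.0009 -0.    ] F [-0.2 -0.7 -0.4] [-0.03 -0.01 -0.02] w 0.08569169248095049 t 2.2 q7 -2.0582889325583347
shift [ 0.0145 -0.0088  0.1532] turn [-0.0002  0.0008 -0.0015]
```

```bash
python3 -m handwheel '[[0.0154,-0.0097,0.03,0,0,-0.001,-1],[0.0154,-0.0097,0.06,0,0,-0.001,-1],[0.0154,-0.0097,0.09,0,0,-0.001,-1],[0.0154,-0.0097,0.12,0,0,-0.001,-1],[0.0154,-0.0097,0.14,0,0,-0.001,-1],[0.0154,-0.0097,0.153,0,0,-0.001,-1],[0.0154,-0.0097,0.153,0,0,-0.001,-1],[0.0154,-0.0097,0.153,0,0,-0.001,-1]]'
python3 - <<'E'
from h import *
rel([.467,.2465,.097],-74.5)
c=snap('wrist','w2')
W=wcloud(c); v,u=np.mgrid[0:420,0:560]
m=(u>200)&(u<350)&(abs(W[...,2]-.123)<.008)&(abs(W[...,0]-.467)<.04)&(abs(W[...,1]-.2465)<.025); p=W[m]
print(len(p),p.mean(0),cv2.minAreaRect(p[:,:2].astype(np.float32)*1000))
E
```

```text
clock: 3.0
tool_pos: [0.4673, 0.2462, 0.0979]
tool_rot: [-3.113, -0.421, 0.0]
force: [-0.1, 0.1, 0.0]
grip_width: 0.0853
now [0.4673 0.2462 0.0979] tooly -74.58 tilt [-0.0002  0.0001] F [-0.1  0.1  0. ] [ 0.   -0.02 -0.02] w 0.08530432163643908 t 3.0 q7 -2.2235451439004414
shift [-0.0002 -0.0004  0.0009] turn [-0.0001  0.0001 -0.0014]
4483 [0.46987299 0.24768569 0.12227538] ((466.6804504394531, 246.9390411376953), (31.1911563873291, 26.234661102294922), 15.084336280822754)
```

View pics/w2.png

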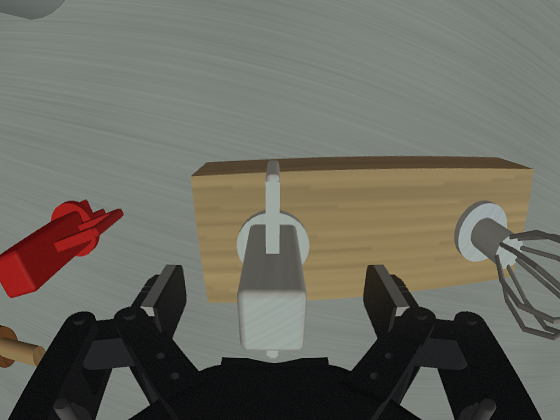

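The hub (272,320) stands centred between the pads. I'll close and then lift.

```bash
python3 -m handwheel '[[0,0,0.001,0,0,0,0],[0,0,0.001,0,0,0,0.6],[0,0,0.001,0,0,0,1],[0,0,0.001,0,0,0,1],[0,0,0.001,0,0,0,1],[0,0,0.001,0,0,0,1],[0,0,0.001,0,0,0,1],[0,0,0.001,0,0,0,1],[0,0,0.001,0,0,0,1],[0,0,0.001,0,0,0,1]]' 90
python3 - <<'E'
from h import *
rel([.467,.2465,.26],-74.5)
E
```

```text
clock: 4.05
tool_pos: [0.4677, 0.2467, 0.0977]
tool_rot: [-3.113, -0.422, -0.002]
force: [-1.2, -1.5, 6.2]
grip_width: 0.0251
now [0.4677 0.2467 0.0977] tooly -74.56 tilt [0.0012 0.0006] F [-1.2 -1.5  6.2] [-0.26  0.2  -0.01] w 0.02508428252653121 t 4.05 q7 -2.2246181436991828
shift [-5.000e-04 -1.000e-04 -1.623e-01] turn [-0.0002 -0.0014 -0.001 ]
```

```bash
python3 -m handwheel '[[0,0,-0.02,0,0,0,1],[0,0,-0.05,0,0,0,1],[0,0,-0.09,0,0,0,1],[0,0,-0.13,0,0,0,1],[0,0,-0.165,0,0,0,1],[0,0,-0.165,0,0,0,1],[0,0,-0.165,0,0,0,1]]' 90
python3 - <<'E'
from h import *
rel([.522,-.271,.262],-45)
c=snap('wrist','w3')
E
```

```text
clock: 4.75
tool_pos: [0.4675, 0.2463, 0.2625]
tool_rot: [-3.113, -0.422, -0.003]
force: [0.1, -0.7, -3.6]
grip_width: 0.0251
now [0.4675 0.2463 0.2625] tooly -74.57 tilt [0.0018 0.0003] F [ 0.1 -0.7 -3.6] [0.03 0.03 0.  ] w 0.025104302160750765 t 4.75 q7 -2.0747879296546077
shift [-8.500e-02  5.132e-01  5.000e-04] turn [ 0.0006 -0.0017 -0.5162]
```

View pics/w3.png

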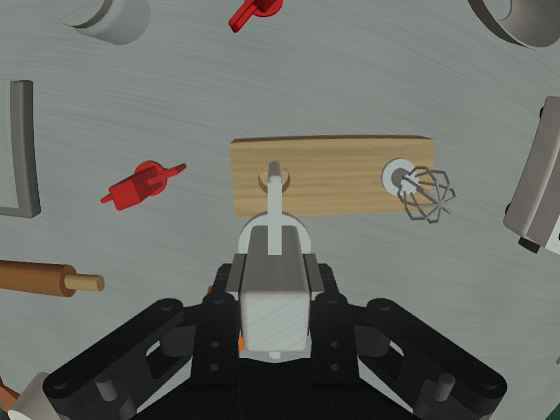

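The paddle is in the jaws with its hub at (275,310), its hole at (272,180) is empty, and the whisk is still in place. I'll carry it to the mixer.

```bash
python3 -m handwheel '[[-0.005,0.03,0,0,0,-0.03,1],[-0.012,0.07,0,0,0,-0.08,1],[-0.02,0.11,0,0,0,-0.13,1],[-0.027,0.15,0,0,0,-0.17,1],[-0.034,0.19,0,0,0,-0.21,1],[-0.04,0.23,0,0,0,-0.25,1],[-0.047,0.27,0,0,0,-0.29,1],[-0.053,0.31,0,0,0,-0.33,1],[-0.06,0.35,0,0,0,-0.37,1],[-0.066,0.39,0,0,0,-0.41,1],[-0.073,0.43,0,0,0,-0.45,1],[-0.08,0.47,0,0,0,-0.49,1],[-0.085,0.5,0,0,0,-0.516,1],[-0.085,0.513,0,0,0,-0.516,1],[-0.085,0.513,0,0,0,-0.516,1],[-0.085,0.513,0,0,0,-0.516,1]]' 90
python3 - <<'E'
from h import *
rel([.522,-.271,.262],-45)
c=snap('wrist','w4')
E
```

```text
clock: 6.4
tool_pos: [0.5214, -0.2693, 0.2605]
tool_rot: [-2.9, -1.203, 0.002]
force: [0.5, 1.7, -2.1]
grip_width: 0.0252
now [ 0.5214 -0.2693  0.2605] tooly -44.94 tilt [-0.0019  0.0017] F [ 0.5  1.7 -2.1] [0.07 0.01 0.01] w 0.025203604328045425 t 6.4 q7 -0.5611244114307004
shift [-0.0008  0.0017 -0.0015] turn [-0.0026  0.0002  0.001 ]
```

View pics/w4.png

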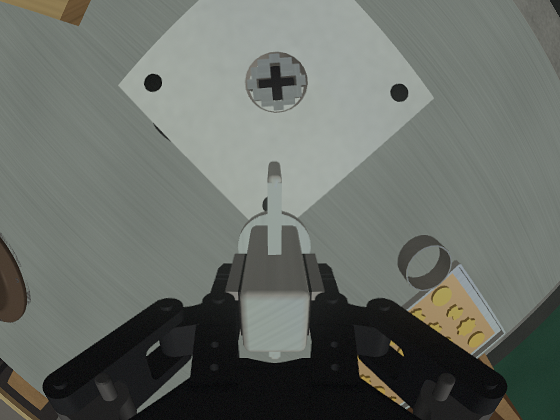

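The cross socket is at (277,82), nearly aligned with the tool. I'll rectify it to the rim plane and fit the cross by template.

```bash
cat >> h.py <<'E'
def rectify(c,cx,cy,z,half=.035,n=700):
    g=np.linspace(-half,half,n); X,Y=np.meshgrid(cx+g,cy-g)  # cols: +x, rows: -y
    P=np.stack([X,Y,np.full_like(X,z),np.ones_like(X)],-1)@np.asarray(c['camera_from_world']).T
    nn=np.hypot(P[...,0],P[...,1]); t=np.arctan2(nn,P[...,2])
    return cv2.remap(c['color'],(P[...,0]/nn*t*c['fx']+c['cx']).astype(np.float32),(P[...,1]/nn*t*c['fy']+c['cy']).astype(np.float32),cv2.INTER_LINEAR)
def fitcross(img,half=.035):
    from scipy.optimize import minimize
    g=cv2.cvtColor(img,cv2.COLOR_BGR2GRAY).astype(float); g=cv2.resize(g,(350,350),interpolation=cv2.INTER_AREA)
    n=350; k=np.linspace(-half,half,n)*1000; X,Y=np.meshgrid(k,-k)
    def cost(p):
        a=np.radians(p[2]); x=(X-p[0])*np.cos(a)+(Y-p[1])*np.sin(a); y=-(X-p[0])*np.sin(a)+(Y-p[1])*np.cos(a)
        sd=lambda w:1/(1+np.exp(np.clip(w*3,-50,50)))
        b1=sd(abs(x)-16.2)*sd(abs(y)-4.2); b2=sd(abs(y)-16.2)*sd(abs(x)-4.2); m=np.maximum(b1,b2)
        o=sd(np.hypot(x,y)-20)*(1-m)
        return (g*m).sum()/m.sum()-(g*o).sum()/o.sum()
    best=min((minimize(cost,[dx,dy,a],method='Nelder-Mead',options=dict(initial_simplex=np.array([[dx,dy,a],[dx+2,dy,a],[dx,dy+2,a],[dx,dy,a+8]]))) for a in(0,22,45,67) for dx in(-3,3) for dy in(-3,3)),key=lambda r:r.fun)
    return best.x,best.fun
E
python3 - <<'E'
from h import *
c=dict(np.load('pics/w4.npz')); W=wcloud(c)
for vv,uu in((82,300),(60,255),(100,230),(82,277)): print(W[vv,uu])
m=(abs(W[...,2]-.112)<.001)
x0,y0=W[82,277][:2]; x0,y0=.5915,-.2
I=rectify(c,x0,y0,.112); p,f=fitcross(I); print(p,f,'centre',x0+p[0]/1e3,y0+p[1]/1e3)
a=np.radians(p[2])
for aa in(a,a+np.pi/2):
    for (l,w) in [(16.2,4.2)]:
        pts=np.array([[l,w],[l,-w],[-l,-w],[-l,w]])@np.array([[np.cos(aa),np.sin(aa)],[-np.sin(aa),np.cos(aa)]])+p[:2]
        q=np.stack([349.5+pts[:,0]*10,349.5-pts[:,1]*10],1).astype(int); cv2.polylines(I,[q],True,(0,0,255),1)
cv2.imwrite('pics/rect4.png',cv2.resize(I,(500,500)))
E
```

```text
[ 0.60459807 -0.21479461  0.11252363]
[ 0.59210013 -0.174485    0.10384565]
[ 0.55318993 -0.18428384  0.11006839]
[ 0.59194648 -0.20093337  0.09683383]
[-0.65357855 -0.69352313 50.08228159] -70.6882062688346 centre 0.5908464214503706 -0.20069352312742048
```

View pics/rect4.png

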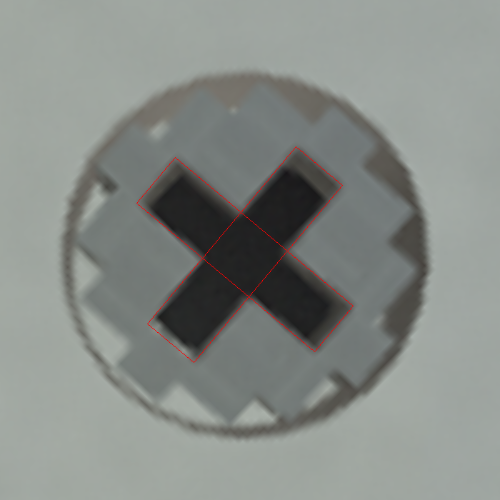

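```bash
cat >> h.py <<'E'
def hub(c,pos):
    W=wcloud(c); v,u=np.mgrid[0:420,0:560]
    m=(u>225)&(u<325)&(v>280)&(abs(W[...,2]-pos[2]-.026)<.008)&(np.hypot(W[...,0]-pos[0],W[...,1]-pos[1])<.024); p=W[m]
    print('hubtop',len(p),np.median(p,0).round(4),cv2.minAreaRect(p[:,:2].astype(np.float32)*1000))
    m=(u>255)&(u<295)&(v>165)&(v<222)&(W[...,2]<pos[2]+.0)&(W[...,2]>pos[2]-.012);p=W[m]
    print('blade',len(p),p.mean(0).round(4)); d=np.linalg.svd(p[:,:2]-p[:,:2].mean(0))[2][0]; print('ang',np.degrees(np.arctan(d[1]/d[0])), 'maxreach',np.max(np.hypot(*(p[:,:2]-pos[:2]).T)))
    # collar bottom/edge
    m=(v>205)&(v<260)&(u>230)&(u<320)&(abs(W[...,2]-(pos[2]-.046))<.004); p=W[m]
    if len(p)>20: print('collar',len(p),p.mean(0),p[:,2].std(),cv2.minEnclosingCircle(p[:,:2].astype(np.float32)*1000))
E
python3 - <<'E'
from h import *
for f,pos in(('w3',[.4675,.2463,.2625]),('w4',[.5214,-.2693,.2605])):
    c=dict(np.load(f'pics/{f}.npz')); hub(c,np.array(pos))
E
```

```text
hubtop 5403 [0.4715 0.2465 0.2877] ((466.7540588378906, 245.62307739257812), (30.689538955688477, 37.31671142578125), 15.784542083740234)
blade 670 [0.506  0.2566 0.2552]
ang 15.540534986584952 maxreach 0.04979681125269742
collar 978 [0.47573921 0.2485231  0.215968  ] 0.00115389750737707 ((466.4307556152344, 245.65646362304688), 21.239625930786133)
hubtop 5411 [ 0.5232 -0.2675  0.2856] ((520.618896484375, -270.0924072265625), (31.083065032958984, 37.23799133300781), 45.114524841308594)
blade 686 [ 0.5494 -0.241   0.2531]
ang 45.8788005172317 maxreach 0.04978246568661145
collar 967 [ 0.52688855 -0.26300113  0.21389056] 0.0010977561029368419 ((520.1110229492188, -269.831787109375), 21.153135299682617)
```

Run:
```python
from h import *
rel([.5919,-.2001,.215],-40)
```

```text
now [ 0.5215 -0.2688  0.261 ] tooly -44.88 tilt [-0.0014  0.0012] F [-0.1 -0.4 -2.6] [0.04 0.06 0.01] w 0.02476005270396104 t 6.45 q7 -0.560887132650332
shift [0.0984 0.0014 0.046 ] turn [-0.0018  0.0001 -0.0852]
```

```bash
python3 -m handwheel '[[0.03,0,0,0,0,-0.03,1],[0.06,0,0,0,0,-0.06,1],[0.085,0.001,0.02,0,0,-0.085,1],[0.098,0.0014,0.04,-0.0018,0,-0.085,1],[0.0984,0.0014,0.046,-0.0018,0,-0.085,1],[0.0984,0.0014,0.046,-0.0018,0,-0.085,1],[0.0984,0.0014,0.046,-0.0018,0,-0.085,1]]' 90
python3 - <<'E'
from h import *
rel([.5919,-.2001,.215],-40)
c=snap('wrist','w5'); hub(c,read_state()['tool_pos']); c=snap('scene','s5')
rel([.5919,-.2001,.192],-40)
cv2.imwrite('pics/s5c.png',cv2.resize(c['color'][200:300,150:290],None,fx=5,fy=5,interpolation=2))
E
```

```text
clock: 7.15
tool_pos: [0.5916, -0.2006, 0.2158]
tool_rot: [2.847, 1.326, -0.0]
force: [-0.7, -1.0, -2.0]
grip_width: 0.0251
now [ 0.5916 -0.2006  0.2158] tooly -40.04 tilt [ 0.0003 -0.0009] F [-0.7 -1.  -2. ] [-0.03  0.    0.  ] w 0.0251481249420483 t 7.15 q7 -0.6679318124622576
shift [ 0.0006 -0.0001  0.0008] turn [ 0.0008  0.0005 -0.0007]
hubtop 5304 [ 0.593  -0.1987  0.2409] ((590.71533203125, -201.3673858642578), (31.050466537475586, 37.29299545288086), 49.221458435058594)
blade 683 [ 0.6171 -0.1699  0.2084]
ang 50.72560696506712 maxreach 0.04985070205921629
collar 968 [ 0.59649911 -0.19383252  0.16927024] 0.0011599293368396494 ((590.4758911132812, -201.26759338378906), 21.114757537841797)
now [ 0.5919 -0.2011  0.2162] tooly -40.09 tilt [ 0.0014 -0.0011] F [ 0.9  1.  -2.3] [-0.01  0.02  0.03] w 0.02486924728433966 t 7.25 q7 -0.6680862725054406
shift [ 0.0008 -0.0006  0.0242] turn [ 0.0018 -0.     -0.0016]
```

View pics/s5c.png

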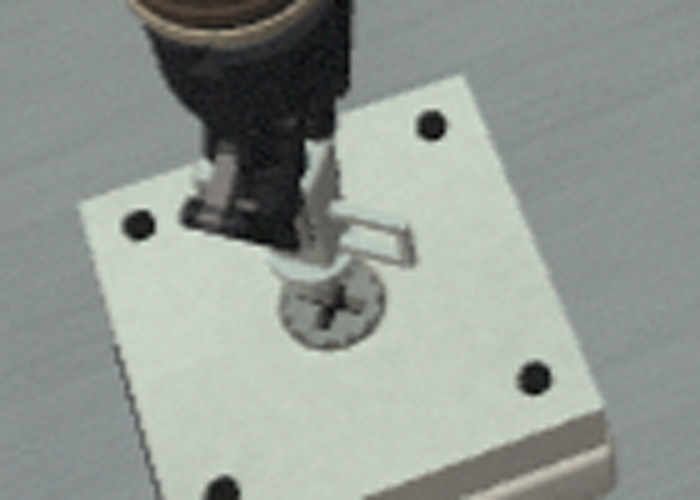

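View pics/w5.png

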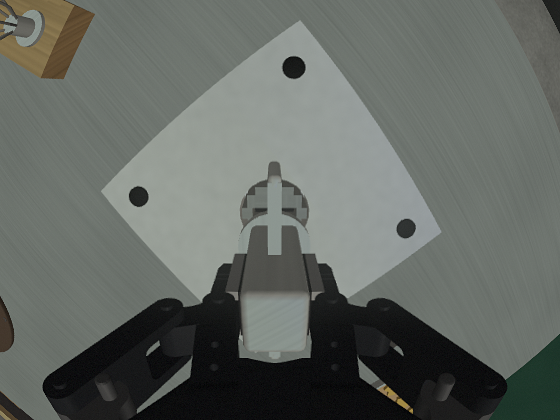

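```bash
python3 -m handwheel '[[0.0007,-0.0002,0.01,0,0,0,1],[0.0007,-0.0002,0.02,0,0,0,1],[0.0007,-0.0002,0.026,0,0,0,1],[0.0007,-0.0002,0.03,0,0,0,1],[0.0007,-0.0002,0.032,0,0,0,1],[0.0007,-0.0002,0.032,0,0,0,1]]' 90
python3 - <<'E'
from h import *
rel([.5919,-.2001,.164],-40)
E
```

```text
clock: 7.85
tool_pos: [0.5921, -0.2004, 0.1838]
tool_rot: [2.847, 1.325, 0.0]
force: [0.2, -0.1, -3.0]
grip_width: 0.0251
now [ 0.5921 -0.2004  0.1838] tooly -40.09 tilt [ 0.0007 -0.0009] F [ 0.2 -0.1 -3. ] [ 0.05  0.02 -0.02] w 0.025100265413137885 t 7.85 q7 -0.6854445143065773
shift [ 0.0001 -0.0003  0.0198] turn [ 0.0011  0.0002 -0.0016]
```

The stem tip is 6 mm below the rim with no contact force, so it has meshed. I'll continue down.

```bash
python3 -m handwheel '[[0,-0.0002,0.004,0,0,0,1],[0,-0.0002,0.008,0,0,0,1],[0,-0.0002,0.012,0,0,0,1],[0,-0.0002,0.015,0,0,0,1],[0,-0.0002,0.018,0,0,0,1],[0,-0.0002,0.0195,0,0,0,1],[0,-0.0002,0.0195,0,0,0,1],[0,-0.0002,0.0195,0,0,0,1]]' 90
python3 - <<'E'
from h import *
rel([.5919,-.2001,.164],-40)
E
```

```text
clock: 8.65
tool_pos: [0.5921, -0.2002, 0.1651]
tool_rot: [2.847, 1.325, 0.001]
force: [-2.0, 0.5, 6.4]
grip_width: 0.0251
now [ 0.5921 -0.2002  0.1651] tooly -40.09 tilt [ 0.0013 -0.0012] F [-2.   0.5  6.4] [ 0.14  0.67 -0.01] w 0.025086784636860936 t 8.65 q7 -0.6960641254701884
shift [-0.     -0.0002  0.0011] turn [ 0.0018  0.0001 -0.0015]
```

```bash
python3 -m handwheel '[[0,-0.0002,0.001,0,0,0,1],[0,-0.0002,0.002,0,0,0,1],[0,-0.0002,0.002,0,0,0,1],[0,-0.0002,0.002,0,0,0,1]]' 110
python3 - <<'E'
from h import *
rel([.5919,-.2001,.164],-40)
E
```

```text
clock: 9.05
tool_pos: [0.5921, -0.2002, 0.1647]
tool_rot: [2.846, 1.324, 0.001]
force: [-5.7, 0.3, 13.5]
grip_width: 0.0249
now [ 0.5921 -0.2002  0.1647] tooly -40.1 tilt [ 0.0021 -0.0022] F [-5.7  0.3 13.5] [0.28 1.32 0.08] w 0.02494135125144537 t 9.05 q7 -0.6973352925213545
shift [-0.     -0.0002  0.0007] turn [ 0.003   0.0004 -0.0017]
```

```bash
python3 -m handwheel '[[-0.0003,-0.0003,0.002,0,0,0,1],[-0.0003,-0.0003,0.003,0,0,0,1],[-0.0003,-0.0003,0.003,0,0,0,1],[-0.0003,-0.0003,0.003,0,0,0,1],[-0.0003,-0.0003,0.003,0,0,0,1]]' 110
python3 - <<'E'
from h import *
rel([.5919,-.2001,.164],-40)
c=snap('wrist','w6'); hub(c,read_state()['tool_pos']); 
s=snap('scene','s6'); t=snap('top','t6')
W=wcloud(c); 
rel([.5919,-.2001,.164],-40)
o=np.zeros((420,800,3),np.uint8)
o[:400,:400]=cv2.resize(s['color'][220:300,170:250],(400,400),interpolation=2); o[:400,400:]=cv2.resize(c['color'][140:280,205:345],(400,400),interpolation=2)
cv2.imwrite('pics/c6.png',o)
E
```

```text
clock: 9.55
tool_pos: [0.592, -0.2001, 0.1647]
tool_rot: [2.844, 1.323, 0.003]
force: [-8.2, 1.9, 23.0]
grip_width: 0.025
now [ 0.592  -0.2001  0.1647] tooly -40.1 tilt [ 0.0036 -0.0036] F [-8.2  1.9 23. ] [ 0.58  2.   -0.03] w 0.025022955219612966 t 9.55 q7 -0.6986943285718485
shift [-0.     -0.0001  0.0007] turn [ 0.0051  0.0004 -0.0018]
hubtop 5372 [ 0.5934 -0.1981  0.1898] ((591.5549926757812, -200.64414978027344), (30.87284278869629, 36.83820343017578), 50.141414642333984)
blade 702 [ 0.6175 -0.1695  0.1573]
ang 50.66853887738706 maxreach 0.04983999238962374
collar 973 [ 0.59708138 -0.19339248  0.11807081] 0.0011387114677455029 ((590.7359619140625, -200.98648071289062), 21.306358337402344)
now [ 0.592  -0.2001  0.1647] tooly -40.1 tilt [ 0.0036 -0.0035] F [-8.6  1.8 22.3] [0.53 2.05 0.04] w 0.02478795144719284 t 9.7 q7 -0.698695587862105
shift [-0.     -0.0001  0.0007] turn [ 0.0051  0.0004 -0.0018]
```

View pics/c6.png

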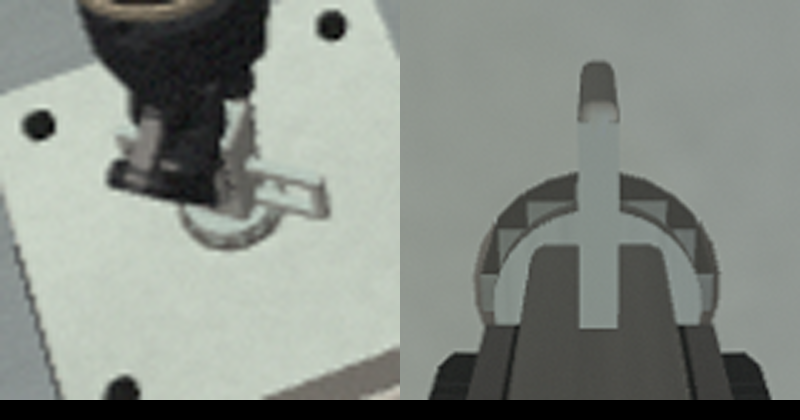

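View pics/s6.png

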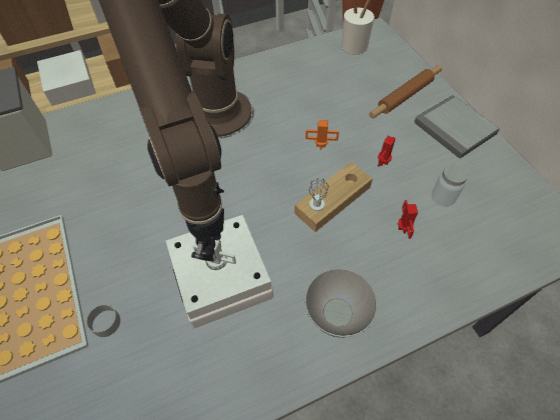

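The collar's top measures 0.118 m, which is the rim at 0.112 plus the 6 mm collar. The height didn't change as the push grew from 13 to 23 N, so the collar is on the rim. The whisk, bowl, jar and cutter ring are where they were. I'm handing in.

```bash
python3 -c "
from cell import *
print(close_job())"
```

```text
the job is handed in; nothing more can be done
None
```

The paddle is in the mixer socket, fully home, and I handed the job in at about 9.7 s with the gripper still holding the hub and pressing down. I took it from the rack by the flats of its hub and turned it until its splines lined up with the socket cross, which I measured at about 50°.

**Last checks:**
- **Seating:** the collar's top measured 0.118 m, as it should with the collar on the rim. The tool height stayed at 0.1647 m while the push rose from 13 to 23 N, so the paddle was against a hard stop.
- **Centring:** the collar was within about 0.3 mm of the socket centre I measured.
- **Grip:** the fingers stayed at about 25 mm on the hub, with the grip set to 110 N.
- **Other items:** the whisk, bowl, jar, cutter ring and the orange and red look-alikes looked unmoved in the last scene picture.

**Small disagreements:**
- While pressing, the tool tilted about 0.3° and carried a sideways force of about 8 N.
- The blade angle read 50.7°, while the tool itself was at 49.9°.
- The ejector travel could not be read directly. I judged it only from the collar height and the push force.

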